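# Push the nest plate onto its locating pins

## Task

The nest plate of the labelling stand is lying askew on the raised loading deck. Push it sideways along the deck, nudging it straight with your fingertips, until its two holes drop over the two locating pins and it sits flat on the lower bed with its holes fully over the pins; then let go of it. Only push it, never pick it up or tip it over, and leave the check weight, the masking tape and the label roll where they stand.

Things in the scene. Friction and masses are not known exactly. Their poses are not given: they have to be found in the camera images.
- stand: Grey stand, bolted down, 190 x 273 mm, open at all sides. Origin on the table (z = 0) below the middle of its step; y axis points from deck to bed, z up. Loading deck: y -160 to 0 mm, 24 mm above the table. Bed: y 0 to +113 mm, 14 mm above the table. Bolted foot lugs, up to 11 mm high, stick out 18 mm past its long sides.
- plate: Loose aluminium nest plate, 0.3 to 0.65 kg, 130 (its x) x 100 (its y) x 12 mm. Origin: centre of the underside, z up. Two 14 mm through holes at x = -48 and +48 mm, y = 0. A low white ring (72 mm outside, 58 inside, top at 20 mm) in the middle. Starts flat on the deck, up to 20 mm to one side and turned up to 0.2 rad. Seated: origin at point seat, axes along the stand's.
- flange (a point): Middle of the top edge of the plate's rear face (plate x = 0, y = -50, z = +28 mm), the side away from the bed. A straight upright flange, 6 mm thick, runs along the whole 130 mm of this rear edge, up to 28 mm above the underside: a face to push on.
- seat (a point): Point on the bed midway between the pins: x = 0, y = +53, z = 14 mm of the stand, with its axes. The underside's centre of the seated plate lies here; the plate's rear face is then 3 mm past the step.
- pin_near (a point): Tip of the steel locating pin at x = -48 mm of the stand (the nearer to the robot). 12 mm diameter, 9.5 mm high from the bed (its tip is 0.5 mm below the level of the deck), the top 6.5 mm tapering to 5 mm diameter so that the hole finds it within about 4 mm.
- pin_far (a point): Tip of the other, like pin at x = +48 mm of the stand.
- weight: Bystander: loose cream-coloured check weight with a knob, 38 mm diameter, 50 mm high, on the table beside the bed. Origin at the centre of its foot.
- tape: Bystander: loose roll of masking tape lying flat, 103 mm diameter, 25 mm high, on the table beside the stand. Origin at the centre of its underside.
- roll: Bystander: loose roll of labels lying flat, 68 mm diameter, 34 mm high, on the table beyond the end of the bed. Origin at the centre of its underside.

How it is judged:
By the outcome, as a careful person would: the job done as asked, in the order asked, and still so for the second after the job is handed in, with the robot touching nothing.
It also fails if it takes over 48 s, if anything falls off the work surface, if the arm or the gripper's body presses on something with over 40 N, if the wrist force passes 120 N, or if a joint passes its speed limit or range.

## Robot

A 6-joint arm with a two-finger parallel gripper is mounted at the origin on a cart in front of the work surface, level with it; the furniture and walls round the work are solid. World frame = base frame: x ahead of the robot, y to its left, z up, the work surface at z = 0. Lengths are in m, angles in degrees, forces in N, time in s.
With the tool pointing down it reaches from about 0.4 to 0.825 m from the base axis. Payload 7 kg.
Tool frame: the origin (TCP) lies midway between the tips of the shut fingers; the grasp point (between the pads) lies hold_point_z behind it (hold_point_z is the distance from the TCP to the grasp point, in m); z points along the fingers, y is the line along which they close (so a half turn about z gives the same grasp; the last joint's range is limited). The gripper opens to 88 mm and grips with 3 to 60 N. Pads are 19 mm wide; open, the fingers measure 130 mm over their backs; the gripper's body (78 mm by 193 mm) begins 47 mm behind the grasp point.
Start: joints at [16.507, 20.546, 0.682, 0, -70.136, -16.507], TCP at [0.675, -0, 0.204] pointing down, gripper open.
Joint ranges: [-176.03, 176.03], [-82.01, 121.73], [-58.28, 71.71], [-173.87, 95.51], [-174.79, -0.11], [-173.66, 173.66]. Speed limits (degrees/s): [136.94, 136.94, 172.46, 180, 180, 180].

## Interface

Orientations are given as [roll, pitch, yaw] about the fixed x, y, z axes, in that order (R = Rz(yaw) Ry(pitch) Rx(roll)).
In Python, from plant import * gives the robot as it stands.
- The arm moves only by the tool step_arm, never from a script. Its argument "steps" is a list that holds one entry, the list of rows, each a list of 6 numbers: the shift along the tool's x, y, z scaled (see below), then the turn, a rotation vector about the tool's x, y, z scaled (see below). In form: [[[tx, ty, tz, wx, wy, wz], ...]]. A call has 1 to 20 rows; each row is the pose to reach, as a shift and turn from the pose commanded when the call began, along the tool's axes at that moment; what a row does not reach only later rows make up. The controller multiplies each number of a shift by 100 mm and each number of a turn by 0.5 rad. A row lasts 1/10 s, in which the tool goes at most 50 mm and 8.59 degrees, less where a joint would pass 70% of its speed; a pose out of reach is approached as far as the arm can. A call with a number of a shift or a turn outside -1 to 1 is refused whole. A call with a gripper value outside its range is refused whole. "jaw" is the closure in counts, from 0 (fully open) to 255 (shut), set as the call begins (left out, the last holds). The fingers move at their own pace and stop on an object; the grip force is fixed at half the most. Time passes only in rows, so rows that repeat a pose let the fingers close. It gives the time, the measured TCP pose, the force, the opening and the grip force at its end, in the units of the state.
- get_obs(): the state, without advancing time (a new reading comes with each control period).
- snapshot(name): name is "scene" or "side" or "wrist"; returns (picture, depth): 384x512x3 uint8, red, green, blue; 384x512 float32, m along the optical axis (not along the pixel's ray), 0 where there is no reading.
- calibration(name): a dict with "mtx" (3x3 intrinsics, pixels), "dist" ([k1, k2, p1, p2, k3] as OpenCV has them; the pictures are not rectified), "rvec" (rotation vector, rad) and "tvec" (3), from world to camera coordinates, as OpenCV has them. Camera axes: x right, y down, z forward; pixel columns grow to the right and rows downward; lengths in m; the calibration is good to about 2 mm. A picture is of the moment at which its call begins: read the wrist's pose just before it. calibration takes no time and is no camera call; for the wrist camera it gives the pose at the moment of the call.
- close_job(): hands the job in; it is judged then, once.
The state is a dict: "clock": time; "joint_pos": joint angles; "qvel": joint speeds; "tau": joint torques, N m; "tool_pos": TCP position; "orientation": TCP orientation; "force": force on the tool from outside, world axes, zero at the start; "moment": the same for the moment, N m; "opening": finger opening in m; "gripper_force": force on a finger pad.
Only numpy, scipy, OpenCV 4.12 (cv2) and the standard library are available. Lean on these libraries where they do the work, as an engineer would, in place of code of your own. Each camera call takes 0.05 s, during which the arm holds its last target. There are 200 camera calls.

## Working session

There is one attempt and no reset: what is moved stays moved. The work goes in short steps, Python scripts to look and compute and a tool call to move; the robot and the scene stay as the last step left them, time stands still between calls to the robot, and variables do not carry over. Pictures are saved under pics/ and viewed, at most 10 in all, crops included, and the job is handed in when it is done.

Besides the shell and the picture viewer there is one more tool, called after ">>>" by a JSON object that holds its "op" and its "data", one argument or row to a line. step_arm: Moves the arm, as the interface text tells. Its arguments: {"type":"object","properties":{"steps":{"type":"array","items":{"type":"array","items":{"type":"array","items":{"type":"number","minimum":-1,"maximum":1}}}},"jaw":{"type":"number"}},"required":["steps"]}

```bash
ls; mkdir -p pics; cat > h.py <<'E'
from plant import *
import numpy as np, cv2
def cal(n):
    c=calibration(n); return np.array(c["mtx"]),np.array(c["dist"]),cv2.Rodrigues(np.array(c["rvec"]))[0],np.array(c["tvec"]).reshape(3)
def rays(c,px):
    K,d,R,t=c; u=cv2.undistortPoints(np.array(px,float).reshape(-1,1,2),K,d).reshape(-1,2)
    return -R.T@t,np.c_[u,np.ones(len(u))]@R
def onplane(c,px,z):
    o,r=rays(c,px); return o+r*((z-o[2])/r[:,2])[:,None]
def cloud(c,depth):
    v,u=np.mgrid[:384,:512]; o,r=rays(c,np.c_[u.ravel(),v.ravel()])
    return (o+r*depth.ravel()[:,None]).reshape(384,512,3)
E
python3 - <<'E'
from h import *
o=get_obs();print(o)
ims=[]
for n in("scene","side"):
    c=cal(n);p,d=snapshot(n);np.savez(f"{n}.npz",p=p,d=d);cv2.imwrite(f"pics/{n}.png",cv2.resize(p[:,:,::-1],(800,600)));print(n,-c[2].T@c[3],c[2][2])
c=cal("wrist");p,d=snapshot("wrist");np.savez("wrist.npz",p=p,d=d);cv2.imwrite("pics/wrist.png",cv2.resize(p[:,:,::-1],(800,600)));print(-c[2].T@c[3],c[2])
E
```

```text
pics
{'clock': 0.0, 'joint_pos': array([ 1.65073549e+01,  2.05907300e+01,  6.34807856e-01, -1.94824241e-02,
       -7.01386360e+01, -1.65053711e+01]), 'qvel': array([ 0.00776563,  0.01052539, -0.06807416, -0.01524614, -0.08832285,
        0.02442876]), 'tau': array([-8.00930356e-04, -5.82726967e+01,  2.93058443e+01,  6.99745238e+00,
        6.93249181e-03, -2.06530804e-04]), 'tool_pos': array([ 6.74464988e-01, -3.17510711e-05,  2.03040569e-01]), 'orientation': array([ 1.79904135e+02, -9.30674167e-03, -9.00046426e+01]), 'force': array([-0.28297684,  0.59220852, -1.01803909]), 'moment': array([ 0.0634423 ,  0.02936145, -0.01114384]), 'gripper_force': 0.0, 'opening': 0.0876275558806952}
scene [-0.02933029 -0.22762395  0.5974395 ] [ 0.69538632  0.33364604 -0.63648896]
side [ 0.40335221 -0.82577043  0.42288298] [ 0.15779272  0.90681003 -0.3908926 ]
[ 0.67534207 -0.08282217  0.38328106] [[-9.99999964e-01  2.40903984e-04  1.16852096e-04]
 [ 2.65093491e-04  9.52124572e-01  3.05710203e-01]
 [-3.76109460e-05  3.05710223e-01 -9.52124602e-01]]
```

View pics/scene.png

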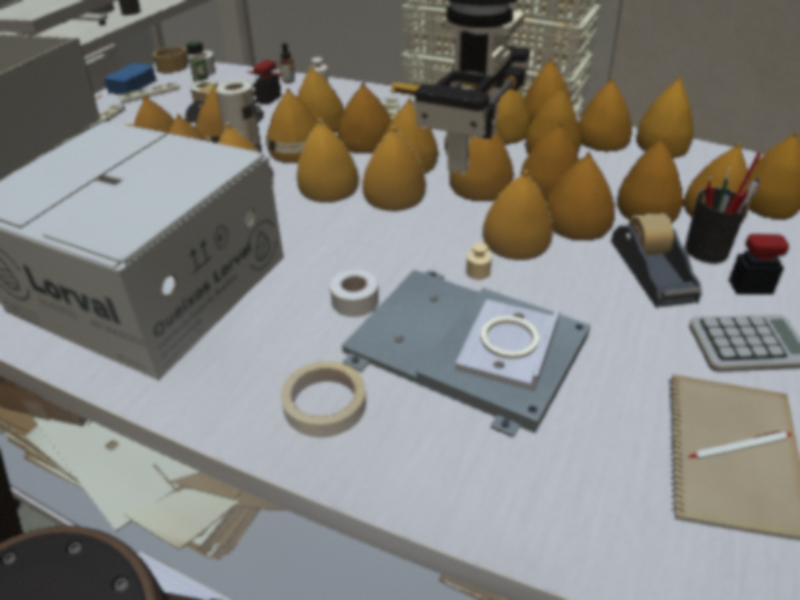

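View pics/side.png

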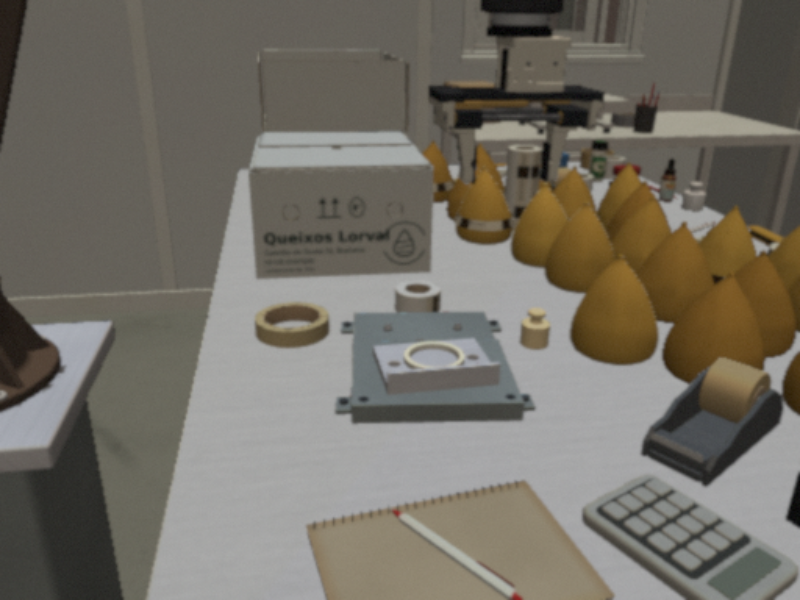

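View pics/wrist.png

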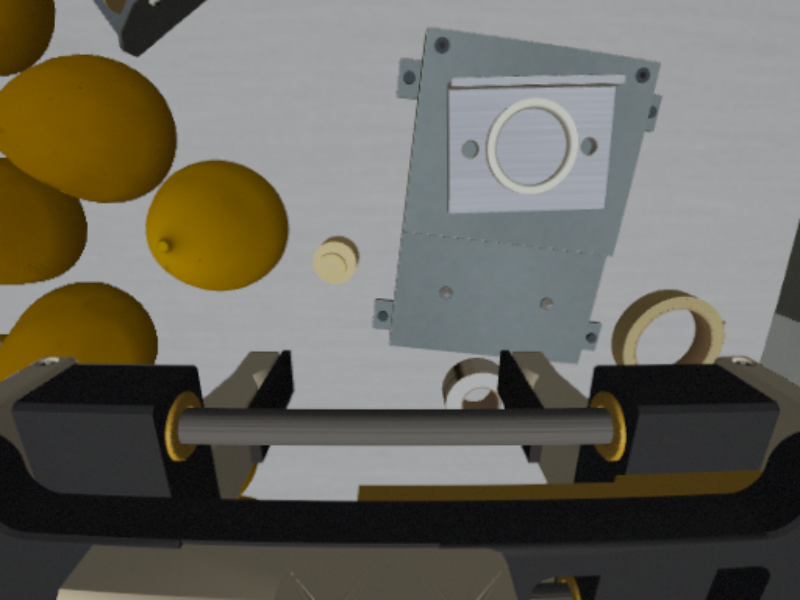

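The wrist view shows the plate holes at about (470,149) and (588,146), the pins at (446,293) and (546,304), and the step edge at row ~235–255. It also shows the weight at (335,260), the tape at (668,335) and the label roll at (475,385). The other two views agree.

```bash
cat >> h.py <<'E'
def blob(g,uv,r,dark=True):
    u,v=np.round(uv).astype(int); w=g[v-r:v+r+1,u-r:u+r+1].astype(float)
    b=np.median(w); k=np.clip((b-w if dark else abs(w-b))-0.35*abs(w-b).max(),0,None)
    k=(k>0)*1.0; yy,xx=np.mgrid[v-r:v+r+1,u-r:u+r+1]
    return np.array([(k*xx).sum(),(k*yy).sum()])/k.sum()
def tri(c1,p1,c2,p2):
    o1,r1=rays(c1,[p1]);o2,r2=rays(c2,[p2]);r1,r2=r1[0],r2[0]
    s=np.linalg.lstsq(np.c_[r1,-r2],o2-o1,rcond=None)[0]
    a,b=o1+s[0]*r1,o2+s[1]*r2; return (a+b)/2,np.linalg.norm(a-b)
E
python3 - <<'E'
from h import *
D={n:np.load(n+".npz") for n in("wrist","side","scene")};C={n:cal(n) for n in D}
G={n:cv2.cvtColor(D[n]["p"],cv2.COLOR_RGB2GRAY) for n in D}
P={"hole_far":dict(wrist=(470,149),side=(478,359),scene=(518,316)),"hole_near":dict(wrist=(588,146),side=(391,365),scene=(498,366)),
"pin_far":dict(wrist=(446,293),side=(458,328),scene=(434,298)),"pin_near":dict(wrist=(546,304),side=(389,328),scene=(399,339))}
for k,v in P.items():
    w=blob(G["wrist"],np.array(v["wrist"])*.64,8,k[0]=="h")
    z=.036 if k[0]=="h" else .0235
    print(k,w/.64,onplane(C["wrist"],[w],z).round(4),"tri",[ (n,tri(C["wrist"],w,C[n],np.array(v[n])*.64)) for n in("side","scene")])
X=cloud(C["wrist"],D["wrist"]["d"])
for nm,uv in dict(table=(300,480-150),bed=(500,270),deck=(430,200),plate=(460,190),flange=(540,82),wt=(335,265),tape=(705,335)).items():
    u,v=np.round(np.array(uv)*.64).astype(int);print(nm,X[v,u].round(4))
cs=np.array([(428,28),(660,63),(390,345),(580,362),(403,233),(611,255)])*.64
print(onplane(C["wrist"],cs[[0,1,4,5]],.024).round(4),onplane(C["wrist"],cs[2:4],.014).round(4))
print("plate corners",onplane(C["wrist"],np.array([(450,213),(604,209)])*.64,.036).round(4),"flange",onplane(C["wrist"],np.array([(452,78),(625,76)])*.64,.052).round(4))
print("weight,roll,tape",onplane(C["wrist"],np.array([(334,262)])*.64,.05),onplane(C["scene"],np.array([(354,287)])*.64,.034),onplane(C["wrist"],np.array([(668,325)])*.64,.025))
E
```

```text
hole_far [469.96173469 148.62882653] [[ 0.6158 -0.0957  0.036 ]] tri [('side', (array([ 0.61893093, -0.09718961,  0.03254912]), np.float64(0.007817818820788549))), ('scene', (array([ 0.61527624, -0.09549782,  0.033202  ]), np.float64(0.0006049262380268221)))]
hole_near [588.41422872 145.42885638] [[ 0.5206 -0.0993  0.036 ]] tri [('side', (array([ 0.51765768, -0.09918629,  0.03161179]), np.float64(0.0018980031324379615))), ('scene', (array([ 0.51848482, -0.09919427,  0.03141492]), np.float64(0.0006170794641684517)))]
pin_far [445.40441176 290.07352941] [[0.6297 0.0254 0.0235]] tri [('side', (array([0.62900842, 0.02797887, 0.01433102]), np.float64(0.0009754881445741054))), ('scene', (array([0.62831104, 0.02915925, 0.01311638]), np.float64(0.0011819493632657942)))]
pin_near [545.67708333 300.78125   ] [[0.5369 0.0357 0.0235]] tri [('side', (array([0.53454339, 0.03787279, 0.01600296]), np.float64(0.0011284045231906732))), ('scene', (array([0.53246371, 0.03988706, 0.01237624]), np.float64(0.0010550970086948472)))]
table [ 0.7705  0.0742 -0.0011]
bed [0.5789 0.0094 0.0138]
deck [ 0.6459 -0.0545  0.0238]
plate [ 0.6226 -0.0629  0.0344]
flange [ 0.5681 -0.1432  0.0498]
wt [ 0.7255 -0.0034  0.049 ]
tape [0.3666 0.0745 0.0131]
[[ 0.65   -0.1849  0.024 ]
 [ 0.4639 -0.1641  0.024 ]
 [ 0.6684 -0.0264  0.024 ]
 [ 0.4824 -0.0075  0.024 ]] [[0.6802 0.084  0.014 ]
 [0.4911 0.103  0.014 ]]
plate corners [[ 0.6299 -0.0449  0.036 ]
 [ 0.5008 -0.0491  0.036 ]] flange [[ 0.6339 -0.1442  0.052 ]
 [ 0.5059 -0.148   0.052 ]]
weight,roll,tape [[ 0.72553344 -0.00666959  0.05      ]] [[0.58310825 0.13226563 0.034     ]] [[0.41607508 0.05947064 0.025     ]]
```

>>> {"op": "step_arm", "data": {
  "steps": [
    [[0.2,0.13,0,0,0,0],[0.45,0.3,0,0,0,0],[0.7,0.47,0,0,0,0],[0.9,0.6,0,0,0,0],[0.9,0.6,0,0,0,0]]
  ],
  "jaw": 52
}}

```text
clock: 0.65
tool_pos: [0.6134, -0.0922, 0.2043]
orientation: [180.0, -0.0, -90.1]
force: [0.8, -0.3, -0.4]
opening: 0.0698
gripper_force: 0.0
```

>>> {"op": "step_arm", "data": {
  "steps": [
    [[0.2,0.13,0,0,0,0.05],[0.45,0.3,0,0,0,0.1],[0.7,0.47,0,0,0,0.16],[0.87,0.575,0,0,0,0.216],[0.87,0.575,0,0,0,0.216],[0.87,0.575,0,0,0,0.216]]
  ]
}}

```text
clock: 1.25
tool_pos: [0.5578, -0.1772, 0.2041]
orientation: [-180.0, 0.0, -96.2]
force: [0.2, 0.3, -0.1]
opening: 0.07
gripper_force: 0.0
```

```bash
python3 - <<'E'
from h import *
o=get_obs();print({k:np.round(o[k],4) for k in("clock","joint_pos","tool_pos","orientation","opening","force")})
p,d=snapshot("wrist");cv2.imwrite("pics/w2.png",cv2.resize(p[:,:,::-1],(800,600)))
try: print(hold_point_z)
except NameError: pass
E
```

```text
{'clock': np.float64(1.25), 'joint_pos': array([ 1.49780e+00,  1.21360e+01, -1.10099e+01, -5.50000e-03,
       -6.68250e+01, -7.72910e+00]), 'tool_pos': array([ 0.5578, -0.1772,  0.2041]), 'orientation': array([-1.799718e+02,  9.000000e-03, -9.623350e+01]), 'opening': np.float64(0.07), 'force': array([ 0.2439,  0.3053, -0.0582])}
0.0188
```

View pics/w2.png

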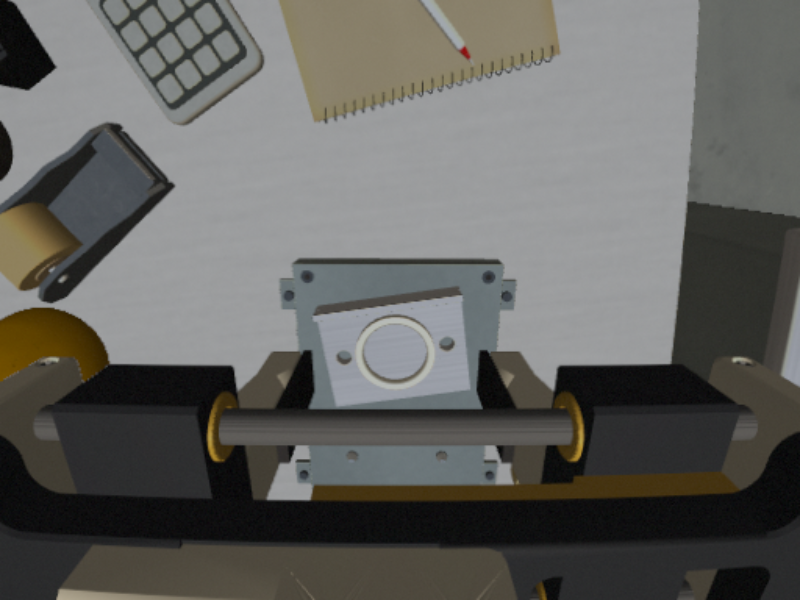

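The stand now lies square in the image. The holes are at (344,357) and (447,343), the pins at (352,455) and (442,455), and the fingers are centred on the stand. Next I lower the fingers behind the flange.

>>> {"op": "step_arm", "data": {
  "steps": [
    [[0,0,0.25,0,0,0],[0,0,0.55,0,0,0],[0,0,0.85,0,0,0],[0,0,1,0,0,0],[0,0,1,0,0,0]]
  ]
}}

```text
clock: 1.8
tool_pos: [0.5564, -0.1761, 0.1013]
orientation: [179.7, -0.0, -96.1]
force: [-0.5, -0.2, -0.8]
opening: 0.0697
gripper_force: 0.0
```

>>> {"op": "step_arm", "data": {
  "steps": [
    [[0,0,0.15,0,0,0],[0,0,0.35,0,0,0],[0,0,0.5,0,0,0],[0,0,0.63,0,0,0],[0,0,0.72,0,0,0],[0,0,0.72,0,0,0],[0,0,0.72,0,0,0]]
  ]
}}

```text
clock: 2.5
tool_pos: [0.558, -0.177, 0.0325]
orientation: [-180.0, -0.0, -96.2]
force: [-0.3, -0.1, -0.9]
opening: 0.0697
gripper_force: 0.0
```

>>> {"op": "step_arm", "data": {
  "steps": [
    [[-0.05,0,0,0,0,0],[-0.1,0,0,0,0,0],[-0.14,0,0,0,0,0],[-0.18,0,0,0,0,0],[-0.22,0,0,0,0,0],[-0.26,0,0,0,0,0],[-0.3,0,0,0,0,0],[-0.34,0,0,0,0,0],[-0.38,0,0,0,0,0],[-0.42,0,0,0,0,0],[-0.46,0,0,0,0,0],[-0.5,0,0,0,0,0],[-0.5,0,0,0,0,0]]
  ]
}}

```text
clock: 3.8
tool_pos: [0.563, -0.1268, 0.032]
orientation: [-180.0, 0.0, -96.2]
force: [0.1, -0.5, 0.0]
opening: 0.0698
gripper_force: 0.0
```

```bash
python3 - <<'E'
from h import *
for n in("scene",):
    p,d=snapshot(n);cv2.imwrite("pics/s3.png",cv2.resize(p[150:310,180:400,::-1],(792,576),interpolation=cv2.INTER_CUBIC))
    np.savez("s3.npz",p=p,d=d)
E
```

```text
(no output)
```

View pics/s3.png

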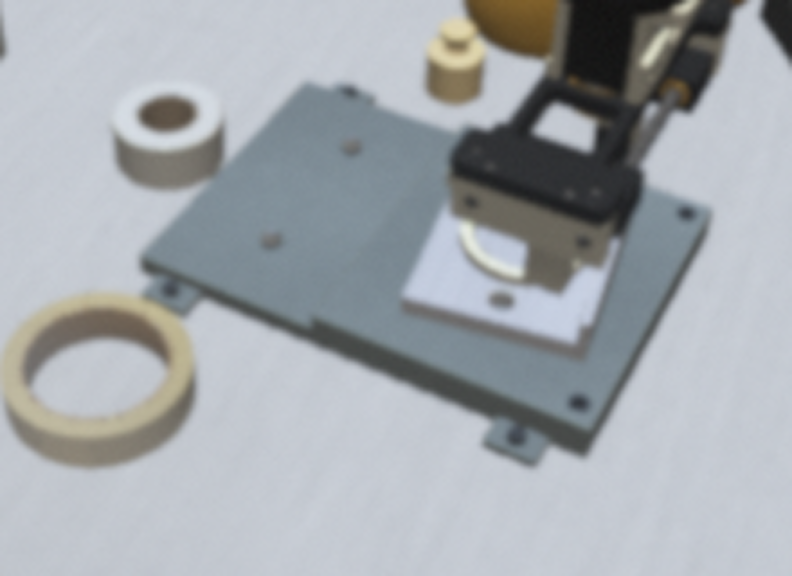

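```bash
python3 - <<'E'
from h import *
c=calibration("scene");o=get_obs();t=np.array(o["tool_pos"]);ex=np.array([.994,-.108,0]);ey=np.array([.108,.994,0])
S=np.array([.5805,.0345,0])
pts=np.array([t-ex*.05,t-ex*.035,t+ex*.035,t-ex*.05+[0,0,.03], S-ey*.213-ex*.095+[0,0,.024]])
u=cv2.projectPoints(pts,np.array(c["rvec"]),np.array(c["tvec"]),np.array(c["mtx"]),np.array(c["dist"]))[0].reshape(-1,2)
print(((u-[180,150])*3.6).round())
p,d=snapshot("side");cv2.imwrite("pics/sd3.png",cv2.resize(p[180:280,200:360,::-1],(800,500),interpolation=cv2.INTER_CUBIC))
E
```

```text
[[538. 321.]
 [549. 303.]
 [598. 225.]
 [544. 280.]
 [594. 426.]]
```

View pics/sd3.png

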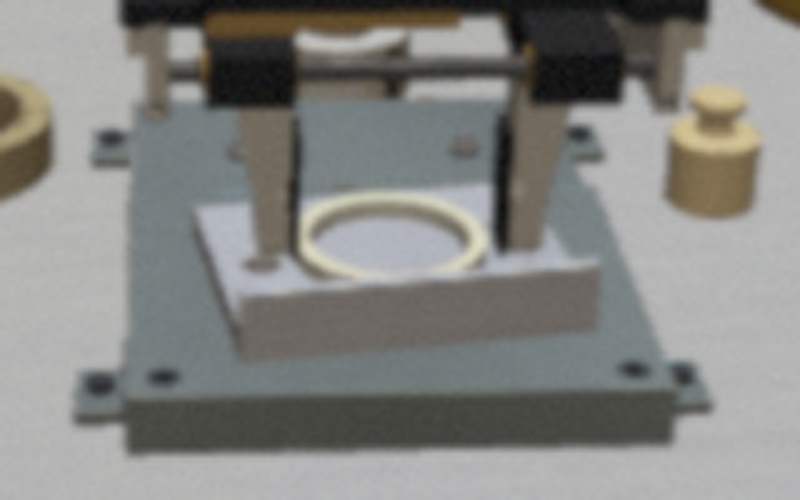

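```bash
python3 - <<'E'
from h import *
p,d=snapshot("side");X=cloud(cal("side"),d)
for u,v in((270,245),(270,225),(270,200),(525,240),(525,220),(400,320),(450,232)):
    a,b=int(200+u/5),int(180+v/5);print((u,v),X[b,a].round(4))
print(get_obs()["tool_pos"])
E
```

```text
(270, 245) [ 0.5178 -0.1346  0.0597]
(270, 225) [ 0.5174 -0.137   0.0688]
(270, 200) [ 0.5179 -0.1333  0.0766]
(525, 240) [ 0.6076 -0.142   0.0589]
(525, 220) [ 0.6068 -0.1431  0.0674]
(400, 320) [ 0.5623 -0.1473  0.0334]
(450, 232) [ 0.5946 -0.0867  0.0359]
[ 0.5628668  -0.1273318   0.03194794]
```

The side view and its depth show the open fingers' tips about 25 mm above the nominal TCP (z≈0.056). They passed over the flange and nothing has moved. I'll back off and go 24 mm lower.

>>> {"op": "step_arm", "data": {
  "steps": [
    [[0.05,0,-0.05,0,0,0],[0.15,0,-0.05,0,0,0],[0.3,0,-0.05,0,0,0],[0.45,0,-0.05,0,0,0],[0.53,0,-0.05,0,0,0],[0.53,0,0,0,0,0],[0.53,0,0.08,0,0,0],[0.53,0,0.16,0,0,0],[0.53,0,0.24,0,0,0],[0.53,0,0.24,0,0,0]]
  ]
}}

```text
clock: 4.95
tool_pos: [0.5561, -0.1795, 0.0062]
orientation: [179.8, -0.0, -96.2]
force: [-0.2, 0.1, 0.1]
opening: 0.0697
gripper_force: 0.0
```

```bash
python3 - <<'E'
from h import *
p,d=snapshot("side");X=cloud(cal("side"),d)
cv2.imwrite("pics/sd4.png",cv2.resize(p[180:280,200:360,::-1],(800,500),interpolation=cv2.INTER_CUBIC));np.savez("sd4.npz",X=X)
print(get_obs()["tool_pos"],get_obs()["force"])
E
```

```text
[ 0.55658191 -0.17962921  0.00696441] [0.39090244 0.68562744 0.46832544]
```

View pics/sd4.png

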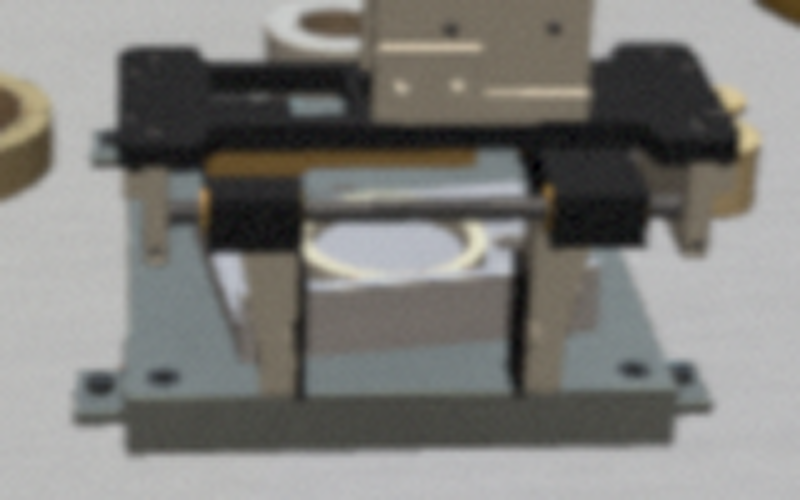

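Both fingers are now behind the flange, with the tips at the rear edge of the deck (column ~280, row ~395) and not in front of its face. Now I push slowly.

>>> {"op": "step_arm", "data": {
  "steps": [
    [[-0.03,0,0,0,0,0],[-0.07,0,0,0,0,0],[-0.11,0,0,0,0,0],[-0.15,0,0,0,0,0],[-0.19,0,0,0,0,0],[-0.23,0,0,0,0,0],[-0.27,0,0,0,0,0],[-0.31,0,0,0,0,0],[-0.35,0,0,0,0,0],[-0.39,0,0,0,0,0],[-0.43,0,0,0,0,0]]
  ]
}}

```text
clock: 6.1
tool_pos: [0.5622, -0.1369, 0.008]
orientation: [-180.0, 0.0, -96.2]
force: [-0.6, -2.4, -0.1]
opening: 0.0697
gripper_force: 1.2
```

>>> {"op": "step_arm", "data": {
  "steps": [
    [[-0.04,0,0,0,0,0],[-0.08,0,0,0,0,0],[-0.12,0,0,0,0,0],[-0.16,0,0,0,0,0],[-0.2,0,0,0,0,0],[-0.24,0,0,0,0,0],[-0.28,0,0,0,0,0],[-0.32,0,0,0,0,0],[-0.36,0,0,0,0,0],[-0.4,0,0,0,0,0],[-0.4,0,0,0,0,0]]
  ]
}}

```text
clock: 7.2
tool_pos: [0.5663, -0.0968, 0.008]
orientation: [-180.0, 0.0, -96.2]
force: [-0.0, -0.5, 0.2]
opening: 0.07
gripper_force: 0.0
```

```bash
python3 - <<'E'
from h import *
a,_=snapshot("side");b,_=snapshot("scene");w,d=snapshot("wrist")
np.savez("m5.npz",a=a,b=b,w=w,d=d)
A=cv2.resize(a[170:290,190:360,::-1],(400,282),interpolation=cv2.INTER_CUBIC);B=cv2.resize(b[150:310,180:400,::-1],(400,282),interpolation=cv2.INTER_CUBIC)
W=cv2.resize(w[150:384,100:420,::-1],(410,300))
cv2.imwrite("pics/m5.png",np.vstack([np.hstack([A,B]),np.hstack([W,np.zeros((300,390,3),np.uint8)])]))
E
```

```text
(no output)
```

View pics/m5.png

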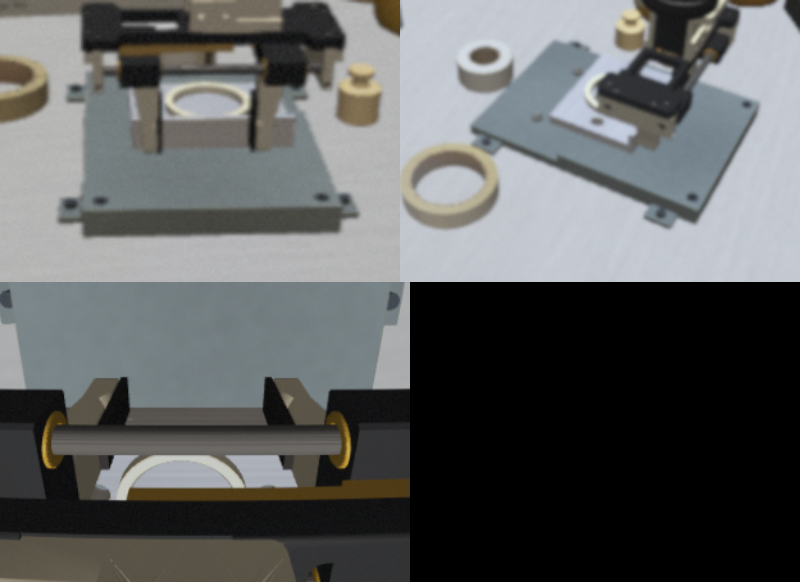

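The plate is now straight against both fingers, but the ring (column ~182) is to the left of the fingers' middle (~196), so it sits several mm toward the far side. I'll retreat, lift and measure from above.

>>> {"op": "step_arm", "data": {
  "steps": [
    [[0.05,0,0,0,0,0],[0.2,0,0,0,0,0],[0.4,0,-0.1,0,0,0],[0.6,0,-0.35,0,0,0],[0.8,0,-0.65,0,0,0],[0.9,0,-0.9,0,0,0],[0.95,0,-1,0,0,0],[0.95,0,-1,0,0,0]]
  ]
}}

```text
clock: 8.15
tool_pos: [0.5564, -0.1932, 0.1093]
orientation: [-179.8, 0.0, -96.3]
force: [-0.1, 1.4, -0.4]
opening: 0.0696
gripper_force: 0.0
```

>>> {"op": "step_arm", "data": {
  "steps": [
    [[0,0,-0.2,0,0,0],[0,0,-0.5,0,0,0],[0,0,-0.8,0,0,0],[0,0,-0.95,0,0,0],[0,0,-1,0,0,0],[0,0,-1,0,0,0],[0,0,-1,0,0,0]]
  ]
}}

```text
clock: 8.85
tool_pos: [0.555, -0.1916, 0.206]
orientation: [179.8, 0.0, -96.2]
force: [-0.2, -0.4, 0.3]
opening: 0.0692
gripper_force: 0.0
```

```bash
python3 - <<'E'
from h import *
c=cal("wrist");w,d=snapshot("wrist");np.savez("m6.npz",w=w,d=d,K=c[0],D=c[1],R=c[2],t=c[3])
cv2.imwrite("pics/m6.png",cv2.resize(w[:,:,::-1],(800,600)))
E
```

```text
(no output)
```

View pics/m6.png

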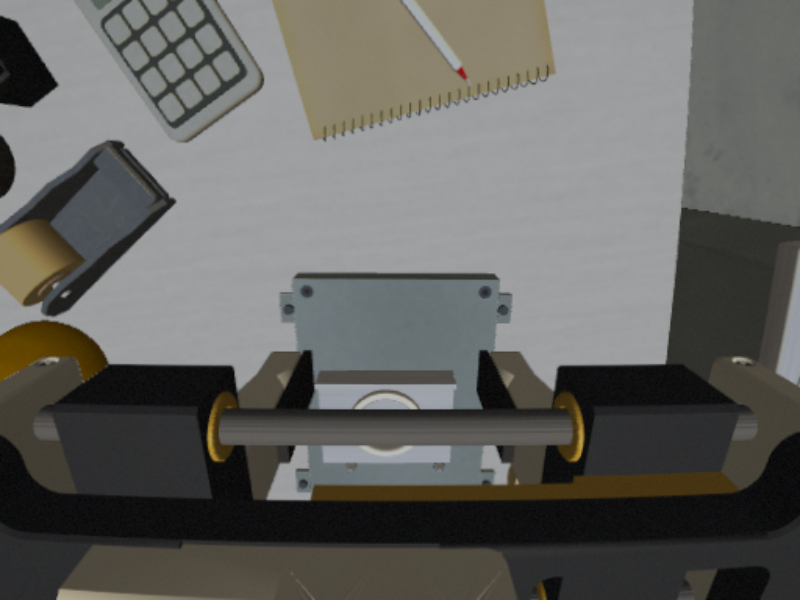

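Seen from above, the plate is straight. The flange spans columns 316–455, the ring is centred at ~387 and the pins at (352,466) and (439,466), so the plate is ~9 mm toward the far side.

```bash
python3 - <<'E'
from h import *
z=np.load("m6.npz");c=(z["K"],z["D"],z["R"],z["t"])
S=np.array([.5805,.0345]);th=np.radians(-6.2);M=np.array([[np.cos(th),-np.sin(th)],[np.sin(th),np.cos(th)]])
def st(px,h): return (((onplane(c,np.array(px)*.64,h)[:,:2]-S)@M)*1000+[0,53]).round(1).tolist()
print("pins",st([(352,467),(439,467)],.018))
print("deck rear corners",st([(295,274),(498,274)],.024))
print("flange top rear",st([(315,372),(456,371)],.052))
print("front edge",st([(322,463),(452,463)],.036))
g=z["w"][:,:,1].astype(int)
for v in(242,244,275,290):print(v,g[v,195:300].tolist())
p=np.load("m5.npz")["b"];h=np.array([[288.35,219.2]])
print("scene near hole",((onplane(cal("scene"),h,.036)[:,:2]-S)@M*1000+[0,53]))
E
```

```text
pins [[46.1, 53.8], [-48.2, 54.0]]
deck rear corners [[89.8, -163.4], [-93.5, -163.3]]
flange top rear [[71.6, -79.6], [-55.3, -80.6]]
front edge [[74.6, 33.8], [-59.1, 33.8]]
242 [11, 11, 12, 15, 7, 51, 102, 102, 77, 74, 73, 73, 73, 72, 73, 76, 72, 74, 73, 72, 73, 75, 73, 73, 72, 73, 74, 73, 74, 74, 74, 75, 73, 74, 72, 73, 74, 73, 74, 72, 72, 73, 72, 73, 74, 75, 74, 74, 74, 75, 73, 74, 74, 75, 72, 74, 71, 75, 72, 74, 71, 72, 75, 75, 73, 74, 73, 73, 73, 75, 73, 76, 74, 74, 74, 73, 75, 74, 74, 73, 72, 75, 73, 74, 75, 73, 73, 73, 73, 74, 72, 75, 73, 72, 72, 74, 113, 119, 119, 117, 118, 119, 118, 117, 117]
244 [3, 10, 7, 11, 9, 46, 88, 88, 74, 73, 73, 72, 73, 73, 74, 70, 73, 73, 72, 73, 73, 75, 73, 75, 73, 75, 74, 73, 73, 74, 75, 73, 73, 73, 72, 73, 74, 73, 73, 75, 74, 73, 75, 74, 73, 75, 74, 75, 74, 75, 75, 76, 74, 74, 74, 73, 73, 75, 74, 73, 74, 75, 73, 75, 75, 74, 75, 74, 75, 76, 75, 75, 77, 75, 75, 74, 74, 74, 75, 76, 74, 76, 76, 75, 76, 75, 74, 76, 76, 75, 75, 76, 75, 75, 74, 74, 91, 117, 118, 119, 118, 119, 118, 119, 119]
275 [89, 88, 89, 87, 90, 87, 88, 89, 88, 87, 88, 87, 88, 88
[... 241 characters left out ...]
 91, 91, 90, 89, 89, 88, 91, 89, 90, 91, 91, 90, 89, 89, 90, 90, 88, 89, 89, 89, 89, 90, 90, 90, 90, 90, 90, 89, 89, 88, 90]
290 [159, 154, 123, 115, 115, 114, 115, 115, 115, 116, 116, 134, 161, 161, 161, 161, 161, 162, 160, 162, 162, 162, 160, 162, 161, 161, 161, 161, 162, 161, 161, 161, 160, 162, 162, 161, 161, 162, 161, 160, 160, 165, 170, 174, 181, 186, 188, 188, 189, 187, 188, 188, 188, 188, 188, 188, 188, 188, 188, 182, 177, 172, 166, 161, 161, 160, 160, 160, 160, 161, 160, 160, 160, 160, 159, 160, 159, 161, 160, 161, 159, 161, 160, 161, 159, 160, 161, 160, 160, 161, 160, 161, 160, 130, 118, 119, 118, 118, 118, 117, 119, 118, 118, 118, 116]
scene near hole [[-43.20489106 -19.00795039]]
```

>>> {"op": "step_arm", "data": {
  "steps": [
    [[-0.2,-0.1,0,0,0,0],[-0.5,-0.25,0,0,0,0],[-0.8,-0.4,0,0,0,0],[-0.95,-0.48,0,0,0,0],[-1,-0.5,0,0,0,0],[-1,-0.5,0,0,0,0]]
  ]
}}

```text
clock: 9.5
tool_pos: [0.6161, -0.0975, 0.2069]
orientation: [179.9, -0.0, -96.1]
force: [-1.1, -0.6, 0.1]
opening: 0.0696
gripper_force: 0.0
```

>>> {"op": "step_arm", "data": {
  "steps": [
    [[-0.15,-0.12,0,0,0,0.25],[-0.35,-0.27,0,0,0,0.5],[-0.5,-0.4,0,0,0,0.75],[-0.545,-0.43,0,0,0,1],[-0.545,-0.43,0,0,0,1]]
  ]
}}

```text
clock: 10.0
tool_pos: [0.6647, -0.0488, 0.2074]
orientation: [180.0, -0.0, -125.0]
force: [-0.5, -0.6, -0.1]
opening: 0.07
gripper_force: 0.0
```

>>> {"op": "step_arm", "data": {
  "steps": [
    [[0,0,0,0,0,0.28],[0,0,0,0,0,0.56],[0,0,0,0,0,0.84],[0,0,0,0,0,1],[0,0,0,0,0,1]]
  ]
}}

```text
clock: 10.5
tool_pos: [0.6642, -0.0496, 0.2081]
orientation: [180.0, -0.0, -153.4]
force: [-0.1, 0.0, -0.2]
opening: 0.0695
gripper_force: 0.0
```

>>> {"op": "step_arm", "data": {
  "steps": [
    [[0,0,0.05,0,0,0.28],[0,0,0.2,0,0,0.56],[0,0,0.4,0,0,0.84],[0,0,0.6,0,0,1],[0,0,0.75,0,0,1],[0,0,0.8,0,0,1]]
  ]
}}

```text
clock: 11.1
tool_pos: [0.6635, -0.0492, 0.1262]
orientation: [-180.0, -0.2, 178.1]
force: [-0.2, 0.0, 0.5]
opening: 0.0701
gripper_force: 0.0
```

>>> {"op": "step_arm", "data": {
  "steps": [
    [[0,0,0,0,0,0.14],[0,0,0,0,0,0.14],[0,0,0,0,0,0.14]]
  ]
}}

```text
clock: 11.4
tool_pos: [0.6652, -0.0486, 0.1287]
orientation: [180.0, 0.1, 174.1]
force: [0.8, 0.3, 0.3]
opening: 0.07
gripper_force: 0.0
```

```bash
python3 - <<'E'
from h import *
c=cal("wrist");w,d=snapshot("wrist");np.savez("m7.npz",w=w,d=d,K=c[0],D=c[1],R=c[2],t=c[3])
s,_=snapshot("side")
cv2.imwrite("pics/m7.png",np.hstack([cv2.resize(w[:,:,::-1],(400,300)),cv2.resize(s[130:290,190:400,::-1],(400,300))]))
o=get_obs();S=np.array([.5805,.0345]);th=np.radians(-6.2);M=np.array([[np.cos(th),-np.sin(th)],[np.sin(th),np.cos(th)]])
print(o["tool_pos"],(o["tool_pos"][:2]-S)@M*1000+[0,53],o["orientation"],o["joint_pos"])
E
```

```text
[ 0.66516656 -0.04849586  0.12857554] [ 93.13484108 -20.36648215] [1.79986802e+02 4.93244720e-02 1.73992147e+02] [ 1.25455212e+01  2.27555473e+01 -6.18937464e+00  3.63866642e-03
 -6.10041178e+01 -1.08555131e+02]
```

View pics/m7.png

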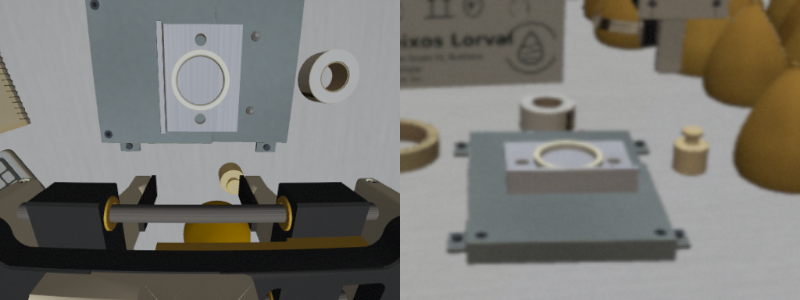

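The wrist view shows everything clearly (half-scale pixels). The holes are at (200,39) near and (200,119) far, the pins at (255,36) and (250,111). That was my tenth picture, so from here I measure numerically only.

```bash
cat >> h.py <<'E'
S=np.array([.5805,.0345]);th=np.radians(-6.2);M=np.array([[np.cos(th),-np.sin(th)],[np.sin(th),np.cos(th)]])
def st(c,px,h): return ((onplane(c,px,h)[:,:2]-S)@M)*1000+[0,53]
E
python3 - <<'E'
from h import *
z=np.load("m7.npz");c=(z["K"],z["D"],z["R"],z["t"]);g=cv2.cvtColor(z["w"],cv2.COLOR_RGB2GRAY)
h=[blob(g,np.array(p)*1.28,9) for p in((200,39),(200,119))];print("holes px",h);H=st(c,h,.036);print(H.round(1),H.mean(0))
for b in(0,1):
    p=[blob(g,np.array(q)*1.28,8,b) for q in((255,36),(250,111))];P=st(c,p,.019);print("pins",p,P.round(1),P.mean(0))
X=cloud(c,z["d"]);
hsv=cv2.cvtColor(z["w"],cv2.COLOR_RGB2HSV)
m=((hsv[:,:,1]<45)&(g>140)).astype(np.uint8);n,l,s,ce=cv2.connectedComponentsWithStats(m)
k=l[100,215*1];cn=[x for x in cv2.findContours(m,cv2.RETR_EXTERNAL,2)[0] if cv2.pointPolygonTest(x,(216,130),False)>=0]
for x in cn: r=cv2.boxPoints(cv2.minAreaRect(x));print("plate box px",r.round(1).tolist(),"stand",st(c,r,.036).round(1).tolist())
o=onplane(cal("side"),np.array([(400+ 0,0)]),0) if 0 else None
E
```

```text
holes px [array([257.88571429,  45.8       ]), array([255.72058824, 152.02941176])]
[[-43.  -15.8]
 [ 56.7 -17. ]] [  6.83865762 -16.39474648]
pins [array([324.75757576,  46.95454545]), array([317.34090909, 141.25      ])] [[-46.1  51. ]
 [ 47.4  50.1]] [ 0.62765712 50.5202747 ]
pins [array([324.75757576,  46.95454545]), array([317.34090909, 141.25      ])] [[-46.1  51. ]
 [ 47.4  50.1]] [ 0.62765712 50.5202747 ]
plate box px [[209.0, 31.0], [310.0, 31.0], [310.0, 168.0], [209.0, 168.0]] stand [[-55.6, -60.8], [-56.2, 32.1], [73.3, 40.3], [73.8, -66.1]]
```

>>> {"op": "step_arm", "data": {
  "steps": [
    [[0,0,0.25,0,0,0],[0,0,0.55,0,0,0],[0,0,0.85,0,0,0],[0,0,1,0,0,0],[0,0,1,0,0,0]]
  ]
}}

```text
clock: 12.0
tool_pos: [0.6635, -0.0486, 0.0258]
orientation: [-179.9, -0.2, 173.9]
force: [0.2, 0.2, -0.1]
opening: 0.0696
gripper_force: 0.0
```

>>> {"op": "step_arm", "data": {
  "steps": [
    [[0,0,0.08,0,0,0],[0,0,0.16,0,0,0],[0,0,0.2,0,0,0],[0,0,0.2,0,0,0],[0,0,0.2,0,0,0]]
  ]
}}

```text
clock: 12.5
tool_pos: [0.6652, -0.0484, 0.0083]
orientation: [180.0, 0.0, 173.9]
force: [-0.2, 0.2, -0.1]
opening: 0.0702
gripper_force: 0.0
```

>>> {"op": "step_arm", "data": {
  "steps": [
    [[0.02,0,0,0,0,0],[0.04,0,0,0,0,0],[0.06,0,0,0,0,0],[0.08,0,0,0,0,0],[0.1,0,0,0,0,0],[0.12,0,0,0,0,0],[0.14,0,0,0,0,0],[0.15,0,0,0,0,0],[0.15,0,0,0,0,0]]
  ]
}}

```text
clock: 13.4
tool_pos: [0.6502, -0.0467, 0.0081]
orientation: [180.0, 0.0, 173.9]
force: [1.6, -0.2, -0.2]
opening: 0.0702
gripper_force: 0.8
```

```bash
cat >> h.py <<'E'
def see():
    o=get_obs();print("tcp",np.round((np.array(o["tool_pos"][:2])-S)@M*1000+[0,53],1),np.round(o["tool_pos"][2],4),"F",np.round(o["force"],1),round(float(o["clock"]),2))
    c=cal("wrist");w,d=snapshot("wrist");np.savez("cur.npz",w=w,d=d);g=cv2.cvtColor(w,cv2.COLOR_RGB2GRAY)
    return c,w,d,g
E
python3 - <<'E'
from h import *
c,w,d,g=see()
X=cloud(c,d);xy=(X[:,:,:2]-S)@M*1000+[0,53];z=X[:,:,2]*1000
m=(z>33)&(z<39)&(abs(xy[:,:,0])<90)&(xy[:,:,1]>-90)&(xy[:,:,1]<60)&(g>130)
q=xy[m];print(m.sum(),np.percentile(q,[.5,50,99.5],axis=0).round(1))
for y0 in(-40,-30,-20,-10,0,10,20,30):
    r=q[abs(q[:,1]-y0)<3]; print(y0,len(r),r[:,0].min().round(1) if len(r) else None, r[:,0].max().round(1) if len(r) else None)
E
```

```text
tcp [ 78.  -20.2] 0.0081 F [ 1.6 -0.2 -0.2] 13.4
30878 [[-56.1 -60.7]
 [ -4.4 -12.6]
 [ 67.1  32.6]]
-40 1942 -56.5 67.9
-30 2049 -56.4 68.0
-20 1590 -56.3 67.5
-10 1913 -56.6 67.6
0 2012 -56.8 68.0
10 1750 -57.0 67.6
20 2114 -56.9 67.8
30 2341 -57.4 67.7
```

>>> {"op": "step_arm", "data": {
  "steps": [
    [[0.01,0,0,0,0,0],[0.02,0,0,0,0,0],[0.028,0,0,0,0,0],[0.028,0,0,0,0,0],[0.028,0,0,0,0,0]]
  ]
}}

```text
clock: 13.95
tool_pos: [0.6474, -0.0464, 0.0081]
orientation: [180.0, 0.0, 173.9]
force: [2.8, 0.7, 1.7]
opening: 0.0697
gripper_force: 1.2
```

>>> {"op": "step_arm", "data": {
  "steps": [
    [[-0.05,0,0,0,0,0],[-0.17,0,0,0,0,0],[-0.17,0,-0.1,0,0,0],[-0.17,0,-0.35,0,0,0],[-0.17,0,-0.7,0,0,0],[-0.17,0,-0.95,0,0,0],[-0.17,0,-1,0,0,0],[-0.17,0,-1,0,0,0],[-0.17,0,-1,0,0,0]]
  ]
}}

```text
clock: 14.85
tool_pos: [0.6635, -0.0483, 0.1071]
orientation: [-180.0, -0.1, 173.8]
force: [-0.1, 0.0, -0.2]
opening: 0.0703
gripper_force: 0.0
```

```bash
python3 - <<'E'
from h import *
c,w,d,g=see()
X=cloud(c,d);xy=(X[:,:,:2]-S)@M*1000+[0,53];z=X[:,:,2]*1000
m=(z>33)&(z<40)&(abs(xy[:,:,0])<90)&(xy[:,:,1]>-90)&(xy[:,:,1]<60)&(g>130)
q=xy[m];print(m.sum(),np.percentile(q,[.3,50,99.7],axis=0).round(1))
for y0 in(-50,-30,0,25):
    r=q[abs(q[:,1]-y0)<2]; print(y0,len(r),r[:,0].min().round(1) if len(r) else None, r[:,0].max().round(1) if len(r) else None)
for x0 in(-50,-30,0,30,50):
    r=q[abs(q[:,0]-x0)<2]; print(x0,len(r),r[:,1].min().round(1), r[:,1].max().round(1))
# holes and pins: dark/odd blobs
K,D,R,t=c
def proj(x,y,h):
    p=S+M@(np.array([x,y-53])/1000); return cv2.projectPoints(np.array([[*p,h]]),cv2.Rodrigues(R)[0],t,K,D)[0].ravel()
for nm,x,y,h in(("hn",-48,-15,.036),("hf",48,-15,.036),("pn",-48,51,.019),("pf",48,51,.019)):
    p=proj(x,y,h);b=blob(g,p,10,nm[0]=="h");print(nm,p.round(1),b.round(1),st(c,[b],h).round(1))
# stand long edges at deck height, from the depth
m=(z>21)&(z<27)&(xy[:,:,1]>-130)&(xy[:,:,1]<0)&(abs(xy[:,:,0])<120);q=xy[m]
for y0 in(-110,-90,-75):
    r=q[abs(q[:,1]-y0)<2]; print("deck",y0,len(r),r[:,0].min().round(1) if len(r) else None, r[:,0].max().round(1) if len(r) else None)
E
```

```text
tcp [ 91.5 -20.4] 0.1071 F [-0.1  0.  -0.2] 14.85
13272 [[-64.7 -60.8]
 [ -6.4 -13. ]
 [ 64.8  32.8]]
-50 496 -64.3 64.1
-30 594 -65.0 65.0
0 573 -64.6 64.8
25 672 -64.9 64.9
-50 491 -60.9 33.0
-30 287 -60.7 32.7
0 357 -61.0 32.8
30 235 -60.7 32.7
50 349 -60.8 32.7
hn [258.5  36.7] [257.6  32. ] [[-51.6 -15.8]]
hf [257.9 148.7] [255.8 148.6] [[ 47.9 -17. ]]
pn [330.1  42. ] [329.4  44.3] [[-46.   50.6]]
pf [322.7 146.3] [321.5 145.8] [[47.5 49.7]]
deck -110 799 -82.1 93.2
deck -90 800 -81.3 93.2
deck -75 805 -80.9 93.1
```

The plate is now centred (x −64.8 to +64.9 mm) and straight. I return behind the flange for the final push.

>>> {"op": "step_arm", "data": {
  "steps": [
    [[0.2,-0.18,0,0,0,-0.2],[0.45,-0.4,0,0,0,-0.45],[0.7,-0.62,0,0,0,-0.7],[0.87,-0.76,0,0,0,-0.9],[0.915,-0.8,0,0,0,-1],[0.915,-0.8,0,0,0,-1]]
  ]
}}

```text
clock: 15.5
tool_pos: [0.5632, -0.1187, 0.1071]
orientation: [180.0, -0.1, -157.5]
force: [-0.8, -0.3, 0.2]
opening: 0.0698
gripper_force: 0.0
```

>>> {"op": "step_arm", "data": {
  "steps": [
    [[0,0,0,0,0,-0.28],[0,0,0,0,0,-0.56],[0,0,0,0,0,-0.84],[0,0,0,0,0,-1],[0,0,0,0,0,-1]]
  ]
}}

```text
clock: 16.0
tool_pos: [0.5648, -0.1177, 0.1071]
orientation: [179.9, -0.1, -128.9]
force: [-0.2, -0.5, -0.2]
opening: 0.0697
gripper_force: 0.0
```

>>> {"op": "step_arm", "data": {
  "steps": [
    [[0,0,0,0,0,-0.28],[0,0,0,0,0,-0.56],[0,0,0,0,0,-0.84],[0,0,0,0,0,-1],[0,0,0,0,0,-1]]
  ]
}}

```text
clock: 16.5
tool_pos: [0.5648, -0.1178, 0.1074]
orientation: [180.0, -0.0, -100.3]
force: [0.4, -0.8, 0.0]
opening: 0.07
gripper_force: 0.0
```

>>> {"op": "step_arm", "data": {
  "steps": [
    [[0,0,0,0,0,-0.14],[0,0,0,0,0,-0.14],[0,0,0,0,0,-0.14]]
  ]
}}

```text
clock: 16.8
tool_pos: [0.5647, -0.1179, 0.1077]
orientation: [180.0, -0.0, -96.4]
force: [-0.2, 0.6, 0.4]
opening: 0.0697
gripper_force: 0.0
```

```bash
python3 - <<'E'
from h import *
o=get_obs();see();print(o["orientation"])
E
```

```text
tcp [   0.7 -100.2] 0.1077 F [-0.2  0.6  0.4] 16.8
[ 1.79976238e+02 -6.32150611e-03 -9.64404364e+01]
```

>>> {"op": "step_arm", "data": {
  "steps": [
    [[0,0,0.2,0,0,0],[0,0,0.5,0,0,0],[0,0,0.75,0,0,0],[0,0,0.9,0,0,0],[0,0,1,0,0,0],[0,0,1,0,0,0],[0,0,1,0,0,0]]
  ]
}}

```text
clock: 17.55
tool_pos: [0.5651, -0.118, 0.0084]
orientation: [-180.0, -0.0, -96.2]
force: [-0.1, 0.9, 0.0]
opening: 0.0696
gripper_force: 0.0
```

>>> {"op": "step_arm", "data": {
  "steps": [
    [[-0.04,0,0,0,0,0],[-0.08,0,0,0,0,0],[-0.12,0,0,0,0,0],[-0.16,0,0,0,0,0],[-0.2,0,0,0,0,0],[-0.23,0,0,0,0,0],[-0.26,0,0,0,0,0],[-0.29,0,0,0,0,0],[-0.32,0,0,0,0,0],[-0.35,0,0,0,0,0],[-0.38,0,0,0,0,0],[-0.42,0,0,0,0,0],[-0.46,0,0,0,0,0],[-0.5,0,0,0,0,0],[-0.54,0,0,0,0,0],[-0.58,0,0,0,0,0],[-0.6,0,0,0,0,0],[-0.6,0,0,0,0,0]]
  ]
}}

```text
clock: 19.35
tool_pos: [0.5712, -0.058, 0.008]
orientation: [-180.0, 0.0, -96.2]
force: [-0.3, -2.6, 2.2]
opening: 0.0699
gripper_force: 1.2
```

```bash
cat >> h.py <<'E'
def plate():
    for n in("side","scene"):
        c=cal(n);w,d=snapshot(n);X=cloud(c,d);xy=(X[:,:,:2]-S)@M*1000+[0,53];z=X[:,:,2]*1000
        g=cv2.cvtColor(w,cv2.COLOR_RGB2GRAY);s=cv2.cvtColor(w,cv2.COLOR_RGB2HSV)[:,:,1]
        m=(z>18)&(z<60)&(abs(xy[:,:,0])<90)&(xy[:,:,1]>-85)&(xy[:,:,1]<115)&(g>130)&(s<60)
        q=np.c_[xy[m],z[m]]
        if len(q): print(n,len(q),"xyz pct 1,50,99",np.percentile(q,[1,50,99],axis=0).round(1).tolist())
        for x0 in(-55,-48,50,58):
            r=q[abs(q[:,0]-x0)<4]
            if len(r)>3: print("  x",x0,len(r),"y",r[:,1].min().round(1),r[:,1].max().round(1),"z med",np.median(r[:,2]).round(1))
        for y0 in(-20,0,20,40,60,80):
            r=q[abs(q[:,1]-y0)<4]
            if len(r)>3: print("  y",y0,len(r),"x",r[:,0].min().round(1),r[:,0].max().round(1),"z med",np.median(r[:,2]).round(1))
E
python3 -c "
from h import *
see();plate()"
```

```text
tcp [  0.8 -39.9] 0.008 F [-0.3 -2.6  2.2] 19.35
side 541 xyz pct 1,50,99 [[-64.9, -29.7, 32.9], [1.7, 33.0, 35.1], [49.7, 70.9, 50.9]]
  x -55 44 y -28.6 69.3 z med 34.6
  x 50 10 y 50.2 71.0 z med 34.2
  y -20 14 x -23.3 63.6 z med 49.5
  y 0 20 x -29.7 88.9 z med 42.6
  y 20 58 x -65.3 40.5 z med 34.9
  y 40 64 x -64.9 44.7 z med 34.9
  y 60 20 x -64.5 49.3 z med 34.2
scene 2077 xyz pct 1,50,99 [[-89.2, -83.8, 20.8], [-42.8, -33.0, 24.2], [86.1, 70.5, 50.2]]
  x -55 212 y -84.6 70.8 z med 34.0
  x -48 185 y -82.3 70.0 z med 34.0
  x 50 59 y -84.4 71.8 z med 23.7
  x 58 94 y -84.0 71.7 z med 33.7
  y -20 55 x -89.7 -44.5 z med 23.7
  y 0 87 x -89.6 87.3 z med 34.4
  y 20 45 x -67.3 62.3 z med 35.3
  y 40 66 x -67.4 -14.3 z med 35.4
  y 60 117 x -67.7 61.5 z med 34.6
```

>>> {"op": "step_arm", "data": {
  "steps": [
    [[-0.03,0,0,0,0,0],[-0.06,0,0,0,0,0],[-0.09,0,0,0,0,0],[-0.12,0,0,0,0,0],[-0.15,0,0,0,0,0],[-0.18,0,0,0,0,0],[-0.21,0,0,0,0,0],[-0.24,0,0,0,0,0],[-0.26,0,0,0,0,0],[-0.26,0,0,0,0,0]]
  ]
}}

```text
clock: 20.5
tool_pos: [0.5741, -0.0321, 0.008]
orientation: [-180.0, 0.0, -96.2]
force: [-0.5, 0.4, 0.1]
opening: 0.0697
gripper_force: 0.1
```

```bash
python3 -c "
from h import *
see();plate()"
```

```text
tcp [  0.8 -13.9] 0.008 F [-0.5  0.4  0.1] 20.5
side 474 xyz pct 1,50,99 [[-64.4, -3.0, 32.3], [0.2, 60.0, 34.5], [48.7, 96.9, 50.5]]
  x -55 47 y -2.5 99.1 z med 33.9
  x -48 8 y -2.5 72.1 z med 33.5
  x 50 7 y 68.6 93.0 z med 34.0
  y 0 56 x -63.8 89.1 z med 49.6
  y 20 11 x -28.3 25.5 z med 42.2
  y 40 36 x -64.9 40.5 z med 34.5
  y 60 67 x -64.5 45.4 z med 33.9
  y 80 43 x -64.0 48.1 z med 38.2
scene 2764 xyz pct 1,50,99 [[-88.6, -83.4, 20.8], [-33.9, -36.0, 23.7], [87.4, 95.9, 48.0]]
  x -55 245 y -84.2 96.2 z med 24.6
  x -48 232 y -83.5 97.0 z med 26.2
  x 50 93 y -84.2 99.0 z med 23.5
  x 58 111 y -84.9 99.1 z med 23.7
  y -20 113 x -89.6 88.4 z med 23.1
  y 0 55 x -89.9 -46.5 z med 46.3
  y 20 54 x -67.0 -28.2 z med 35.0
  y 40 57 x -67.6 63.8 z med 34.7
  y 60 54 x -66.4 -25.4 z med 34.7
  y 80 88 x -66.6 61.6 z med 34.4
```

>>> {"op": "step_arm", "data": {
  "steps": [
    [[-0.01,0,0,0,0,0],[-0.02,0,0,0,0,0],[-0.03,0,0,0,0,0],[-0.04,0,0,0,0,0],[-0.05,0,0,0,0,0],[-0.06,0,0,0,0,0],[-0.06,0,0,0,0,0],[-0.06,0,0,0,0,0]]
  ]
}}

```text
clock: 21.45
tool_pos: [0.5745, -0.0265, 0.0079]
orientation: [180.0, 0.0, -96.2]
force: [-0.2, 0.1, -0.3]
opening: 0.0694
gripper_force: 0.0
```

```bash
python3 -c "
from h import *
see();plate()"
```

```text
tcp [ 0.7 -8.3] 0.0079 F [-0.2  0.1 -0.3] 21.45
side 513 xyz pct 1,50,99 [[-64.4, 1.1, 22.8], [-0.4, 62.8, 25.5], [47.7, 102.3, 40.8]]
  x -55 46 y 3.8 103.2 z med 24.8
  x -48 17 y -16.8 96.4 z med 24.4
  x 50 5 y 86.3 102.9 z med 24.8
  y 0 28 x -57.6 33.6 z med 39.8
  y 40 18 x -64.8 34.8 z med 25.8
  y 60 67 x -64.4 43.7 z med 24.8
  y 80 68 x -64.0 45.7 z med 26.7
scene 2907 xyz pct 1,50,99 [[-88.3, -83.5, 20.8], [-31.9, -34.2, 23.6], [86.8, 101.1, 38.7]]
  x -55 238 y -84.5 103.8 z med 24.0
  x -48 232 y -84.7 102.8 z med 24.1
  x 50 78 y -84.4 -17.1 z med 23.2
  x 58 91 y -84.8 105.9 z med 23.1
  y -20 217 x -89.3 88.1 z med 23.2
  y 0 30 x -87.9 -48.8 z med 23.4
  y 20 56 x -68.8 -21.2 z med 25.3
  y 40 65 x -66.9 -20.9 z med 25.4
  y 60 58 x -65.7 -19.4 z med 25.3
  y 80 74 x -67.0 -8.5 z med 25.3
```

The plate has dropped 10 mm: its top reads ~25 mm front and rear and on both sides. I retreat and check from above.

>>> {"op": "step_arm", "data": {
  "steps": [
    [[0.03,0,0,0,0,0],[0.1,0,0,0,0,0],[0.25,0,0,0,0,0],[0.4,0,-0.1,0,0,0],[0.6,0,-0.35,0,0,0],[0.8,0,-0.65,0,0,0],[0.8,0,-0.9,0,0,0],[0.8,0,-1,0,0,0],[0.8,0,-1,0,0,0]]
  ]
}}

```text
clock: 22.5
tool_pos: [0.5668, -0.1069, 0.11]
orientation: [-179.8, 0.0, -96.2]
force: [0.6, -1.2, -0.2]
opening: 0.0697
gripper_force: 0.0
```

>>> {"op": "step_arm", "data": {
  "steps": [
    [[0,0,-0.2,0,0,0],[0,0,-0.5,0,0,0],[0,0,-0.8,0,0,0],[0,0,-1,0,0,0],[0,0,-1,0,0,0],[0,0,-1,0,0,0]]
  ]
}}

```text
clock: 23.1
tool_pos: [0.5654, -0.1059, 0.2068]
orientation: [179.9, 0.0, -96.2]
force: [0.2, -0.0, -0.5]
opening: 0.0697
gripper_force: 0.0
```

```bash
python3 - <<'E'
from h import *
see();plate()
for n in("side","scene"):
    c=cal(n);w,d=snapshot(n);X=cloud(c,d);xy=(X[:,:,:2]-S)@M*1000+[0,53];z=X[:,:,2]*1000
    m=(z>20)&(z<29)&(abs(xy[:,:,0])<62)&(xy[:,:,1]>14)&(xy[:,:,1]<100)
    q=np.c_[xy[m],np.ones(m.sum())];print(n,m.sum(),"plane dz/dx,dz/dy per m, z0",(np.linalg.lstsq(q,z[m],rcond=None)[0]*[1000,1000,1]).round(1))
E
```

```text
tcp [  0.1 -88.2] 0.2068 F [ 0.2 -0.  -0.5] 23.1
side 705 xyz pct 1,50,99 [[-64.1, 2.0, 22.9], [-2.4, 64.2, 25.2], [62.8, 102.7, 40.7]]
  x -55 45 y 3.9 101.5 z med 25.0
  x -48 41 y 2.4 99.8 z med 24.9
  x 50 40 y 5.3 106.5 z med 24.7
  x 58 50 y 3.5 105.0 z med 24.7
  y 0 26 x -63.7 58.0 z med 40.2
  y 40 34 x -64.9 62.6 z med 25.2
  y 60 87 x -64.5 62.8 z med 25.0
  y 80 92 x -64.1 63.4 z med 25.2
scene 1907 xyz pct 1,50,99 [[-66.4, -79.1, 21.6], [-3.3, 50.9, 25.6], [88.2, 102.3, 41.1]]
  x -55 114 y 4.8 103.5 z med 25.4
  x -48 115 y 4.8 103.5 z med 25.3
  x 50 96 y 3.8 102.9 z med 25.4
  x 58 98 y -82.1 105.5 z med 25.3
  y -20 5 x 70.5 89.9 z med 23.4
  y 0 9 x 50.3 89.7 z med 24.0
  y 20 148 x -68.4 61.8 z med 25.9
  y 40 160 x -67.7 61.9 z med 25.6
  y 60 147 x -66.9 62.2 z med 25.5
  y 80 154 x -67.0 62.6 z med 26.1
side 493 plane dz/dx,dz/dy per m, z0 [ 0.7  5.4 24.5]
scene 1210 plane dz/dx,dz/dy per m, z0 [ 0.3 -2.  25.4]
```

The plate lies flat at bed height (top ≈25–26 mm, no tilt), spans y ≈ 3 to 103 mm, and nothing is touching it.

```bash
python3 -c "
from plant import *
print(close_job())"
```

```text
the job is handed in; nothing more can be done
None
```

The nest plate sits flat on the lower bed over both locating pins. It was only pushed, the arm is clear of it, and the job was handed in at about 23 s of the 48 s. My last measurements showed no tilt. I didn't re-measure the check weight, tape or label roll after the pushes, but the arm's path stayed clear of them.

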